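# Set out a bicycle pedal's parts on their assembly boards

### The arm

A 6-joint arm with a two-finger parallel gripper is mounted at the origin on the work surface. World frame = base frame: x ahead of the robot, y to its left, z up, the work surface at z = 0. Lengths are in m, angles in rad, forces in N, time in s.
With the tool pointing down it reaches from about 0.3 to 0.775 m from the base axis. Payload 14.6 kg.
Tool frame: the origin (TCP) lies on the centre line of the jaws, within the pads' length; the fingertips stand 25 mm ahead of it and the grasp point (between the pads) lies 6 mm ahead of it (tip_reach is the distance from the TCP to the fingertips, in m); z points along the fingers, y is the direction in which the jaws open and shut (so a half turn about z gives the same grasp; the last joint's range is limited). The gripper opens to 94 mm and grips with 3 to 60 N. Pads are 16 mm wide; open, the fingers measure 119 mm over their backs; the gripper's body (75 mm by 177 mm) begins 78 mm behind the grasp point.
Start: joints at [-0.067, 0.3, 1.521, -0, 1.321, -0.067], TCP at [0.55, -0, 0.23] pointing down, gripper open.
Joint ranges: [-3.03, 3.03], [-0.79, 2.21], [0.23, 2.52], [-1.04, 4.18], [0, 3.07], [-2.55, 2.55]. Speed limits (rad/s): [2.22, 2.22, 2.57, 3.14, 3.14, 3.14].

### API

Orientations are given as a unit quaternion [x, y, z, w].
In Python, from cell import read_state, snapshot, camera_info, hand_in, look_for, cut_out, mark_of, tip_reach gives the robot as it stands.
- The arm moves only by the shell command python3 -m inch 'ROWS' [FORCE]. ROWS is a JSON object of lists of equal length, an entry for each row: "jaw": the gripper's target within -1 to 1 (shut at 1, half-way at 0, fully open at -1); "offset": the shift along the world's x, y, z in cm, a list of three; "turn": the turn, a rotation vector about the world's x, y, z in rad, a list of three. A call has 1 to 20 rows; each row shifts and turns the pose as measured when the row begins; what a row does not reach is not made up. A row lasts 1/10 s, in which the tool goes at most 50 mm and 8.59 degrees, less where a joint would pass 70% of its speed; a pose out of reach is approached as far as the arm can. A call with a gripper value outside its range is refused whole. The fingers move at their own pace and stop on an object; FORCE is the grip in N (left out, the last holds). Time passes only in rows, so rows that do not move let the fingers close. It gives the time, the measured TCP pose, the force and the opening at its end, in the units of the state.
- read_state(): the state, without advancing time (a new reading comes with each control period).
- snapshot(name): name is "scene" or "side" or "wrist"; returns the picture (420x560x3 uint8, red, green, blue); there is no depth.
- camera_info(name): a dict with "mtx" (3x3 intrinsics, pixels), "R" (3x3) and "t" (3): a world point X has camera coordinates R X + t; the wrist camera has in their place "mount" (4x4, takes a point from camera to tool coordinates, whose origin is the TCP and whose axes are the flange's). Camera axes: x right, y down, z forward; pixel columns grow to the right and rows downward; lengths in m; the calibration is good to about 2 mm. The wrist camera is an equidistant fisheye: a pixel r from the principal point sees the ray r / f radians off the axis. A picture is of the moment at which its call begins: read the wrist's pose just before it. camera_info takes no time and is no camera call.
- hand_in(): hands the job in, once; it reports no verdict.
Trained networks look in the newest picture that a camera, given by its name, has taken for a name from the list of things; names that differ only in an ending like _2 or _b are one class to them, and where a whole thing is asked for, a point or a joint stands for the part that bears it (a point fixed in the world has none). Each returns a list of dicts, best first, with "conf" (0 to 1); they miss things now and then, are a little off and sometimes report something else, mostly with a low value. They report only what shows in the picture. A call takes as long as a camera call.
- look_for(camera, thing): "extent" ([left, top, right, bottom] in pixels, round what is visible of it).
- cut_out(camera, thing): "mask" (420x560 bool, what is visible of it) and "extent" ([left, top, right, bottom] in pixels, round what is visible of it).
- mark_of(camera, thing): "pixel" ([column, row] in pixels: a listed point, or the origin of a listed thing).
The state is a dict: "clock": time; "joint_positions": joint angles; "qd": joint speeds; "joint_torque": joint torques, N m; "tool_pos": TCP position; "orientation": TCP orientation; "ft_force": force on the tool from outside, world axes, zero at the start; "torque": the same for the moment, N m; "finger_gap": finger opening in m.
Only numpy, scipy, OpenCV 4.12 (cv2) and the standard library are available. Lean on these libraries where they do the work, as an engineer would, in place of code of your own. Each camera call takes 0.05 s, during which the arm holds its last target. There are 200 camera calls.

### The job

Set out this pedal's parts for assembly: put the pedal, the spindle, the brass dust cap and the amber reflector each onto the wooden board made for it (black silhouette and green locators of its shape), centred and in line with the silhouette, either way round, flat inside its locators, the spindle lying in both V-notches of its cradle. Set each one down rather than dropping it, and leave the hex key and the green-handled socket driver where they lie.

Things in the scene. Friction and masses are not known exactly. Their poses are not given: they have to be found in the camera images.
- pedal: Loose pedal lying flat, the only one with a red barrel (silver pedals piled at the far edge are stock). Two toothed silver cage plates: 84 mm long (x), 56 mm over both (y), 28 mm high (solid to 24 mm, teeth above, 3 mm thick); grip across them. Axle stub 12 mm thick, 13 mm up, reaches x = +56 mm. Origin: centre of the cage's underside, z up. 0.16 to 0.26 kg.
- spindle: Loose steel rod 14 mm thick, 118 mm long along x, with dark hexagonal collars 20 mm across flats at x = +13 to +19 mm and -59 to -52 mm (nut); thread rings at the +x end. Origin on the axis at mid length, 10 mm above the cloth as it lies on its collars; y level. Bare rod to grip from x = -52 to +13 mm. 0.1 to 0.17 kg.
- cap: Loose round brass-coloured dust cap, 36 mm across, 22 mm high (straight side to 18 mm, then bevelled), black dot on top. Origin at the centre of its underside, z up. 0.04 kg.
- reflector: Loose pedal reflector, amber lens on a black housing, 80 mm long (local x), 24 mm wide (local y), 18 mm high (black housing to 14 mm; the lens above is 76 x 20 mm). Origin at the centre of its underside, z up. 0.04 kg.
- pedal_nest: Fixed wooden board 118 (x) x 88 (y) x 8 mm; origin centre of underside, z up. Black pedal silhouette 84 x 56 mm and four green L corners, 10 mm high, bounding 104 (x) by 76 mm (y), with gaps of 68 mm along the long sides and 48 mm at the ends. The cage lies flat inside them, its underside 8 mm above the board's origin; its stub passes either end gap.
- spindle_cradle: Fixed wooden board 118 (x) x 88 (y) x 8 mm; origin centre of underside, z up. Black stripe along x and two green V supports 8 mm thick at x = -36 and +36 mm; 90 degree notches, 28 mm wide at the mouth, tops 43 mm above the origin. The bare rod rests in both notches along x, its axis 36 mm above the origin; centred, both collars clear the supports by 12 mm (one between them, the nut outside).
- cap_nest: Fixed wooden board 118 (x) x 88 (y) x 8 mm; origin centre of underside, z up. Black disc 36 mm across at its centre and four green pegs 6 mm thick, 10 mm high, at x, y = +-23 mm. The cap stands upright on the disc between the pegs, its underside 8 mm above the board's origin.
- reflector_nest: Fixed wooden board 118 (x) x 88 (y) x 8 mm; origin centre of underside, z up. Black oblong 80 (x) x 24 mm and four green L corners, 10 mm high, bounding 100 (x) by 44 mm (y), with gaps of 68 mm along the long sides. The reflector lies flat inside them, lens up, its underside 8 mm above the board's origin.
- hex_key: Bystander, leave alone: loose L-shaped dark steel hex key, 8 mm thick, long arm from x = -54 to +54 mm with a blue tip at -x, short arm of 34 mm to +y at the +x end. Origin at the middle of the long arm, on the cloth.
- driver: Bystander, leave alone: loose socket driver 128 mm long along local x, 22 mm wide, 20 mm high; green handle to -x, steel socket to +x. Origin near mid length, on the cloth.

How it is judged:
By the outcome, as a careful person would: the job done as asked, in the order asked, and still so for the second after the job is handed in, with the robot touching nothing.
It also fails if it takes over 115 s, if anything falls off the work surface, if the arm or the gripper's body presses on something with over 40 N, if the wrist force passes 120 N, or if a joint passes its speed limit or range.

## Working session

There is one attempt and no reset: what is moved stays moved. The work goes in short steps, Python scripts to look and compute and a shell command to move; the robot and the scene stay as the last step left them, time stands still between calls to the robot, and variables do not carry over. Pictures are saved under pics/ and viewed, about 12 in all and at most 16, crops included, and the job is handed in when it is done.

```bash
ls; mkdir -p pics
python3 - <<'E'
from cell import *
import cv2,numpy as np
for c in("scene","side"):
    im=snapshot(c); cv2.imwrite(f"pics/{c}0.png",im[:,:,::-1])
    i=camera_info(c); print(c,np.round(i["mtx"],1).tolist(),np.round(-np.array(i["R"]).T@i["t"],3))
    for t in "pedal spindle cap reflector pedal_nest spindle_cradle cap_nest reflector_nest hex_key driver".split():
        print(t,[(np.round(d["pixel"]).tolist(),round(d["conf"],2)) for d in mark_of(c,t)][:3])
print(read_state())
print(camera_info("wrist"))
E
```

```text
pics
scene [[521.8, 0.0, 280.8], [0.0, 521.8, 213.4], [0.0, 0.0, 1.0]] [1.232 0.06  0.795]
pedal [([134.0, 201.0], 0.61), ([347.0, 209.0], 0.54), ([444.0, 282.0], 0.38)]
spindle [([106.0, 254.0], 0.93)]
cap [([444.0, 284.0], 0.89)]
reflector [([198.0, 201.0], 0.84)]
pedal_nest [([353.0, 274.0], 0.65)]
spindle_cradle [([273.0, 206.0], 0.83)]
cap_nest [([193.0, 264.0], 0.87)]
reflector_nest [([427.0, 210.0], 0.66)]
hex_key [([269.0, 277.0], 0.63)]
driver [([346.0, 210.0], 0.83)]
side [[477.7, 0.0, 276.6], [0.0, 477.7, 210.3], [0.0, 0.0, 1.0]] [ 0.029 -0.647  0.607]
pedal []
spindle [([263.0, 185.0], 0.67), ([424.0, 286.0], 0.6)]
cap [([227.0, 164.0], 0.49), ([248.0, 241.0], 0.19)]
reflector [([294.0, 292.0], 0.92)]
pedal_nest [([260.0, 185.0], 0.7), ([294.0, 292.0], 0.22)]
spindle_cradle [([246.0, 240.0], 0.81), ([424.0, 284.0], 0.75)]
cap_nest [([353.0, 248.0], 0.87)]
reflector_nest [([169.0, 188.0], 0.91)]
hex_key [([308.0, 212.0], 0.75)]
driver [([203.0, 215.0], 0.67)]
{'clock': 1.1, 'joint_positions': array([-6.65820959e-02,  2.99906860e-01,  1.52102314e+00,  6.36159718e-06,
      
[... 397 characters left out ...]
1.20393644e-05, -1.84398547e-05]), 'ft_force': array([-0.62629231,  1.21785931, -0.36200525]), 'torque': array([-0.02528453,  0.02703788, -0.00765601]), 'finger_gap': 0.0941564956260714}
{'mtx': array([[325.1922621 ,   0.        , 282.53344722],
       [  0.        , 325.1922621 , 208.14931519],
       [  0.        ,   0.        ,   1.        ]]), 'mount': array([[ 6.37229978e-04, -9.63100802e-01, -2.69140183e-01,
         7.93494586e-02],
       [ 9.99999740e-01,  5.22545533e-04,  4.97754698e-04,
        -1.08861748e-05],
       [-3.38749949e-04, -2.69140430e-01,  9.63100885e-01,
        -1.54286665e-01],
       [ 0.00000000e+00,  0.00000000e+00,  0.00000000e+00,
         1.00000000e+00]])}
```

View pics/scene0.png

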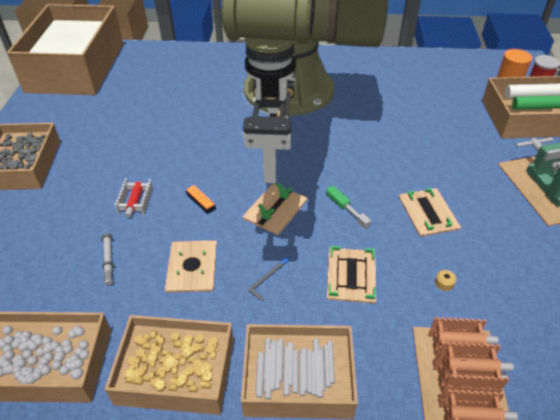

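View pics/side0.png

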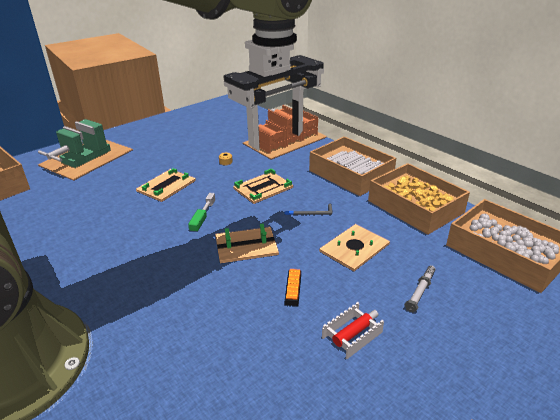

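Scene view: pedal (134,196), spindle (108,258), cap (446,280), reflector (200,199). Boards: pedal nest (353,273), cradle (275,208), cap nest (192,264), reflector nest (429,211). All of them are clear of each other.

```bash
cat > h.py <<'E'
from cell import *
import cv2,numpy as np
from scipy.spatial.transform import Rotation as Ro
def rays(c,px,st=None):
    i=camera_info(c);K=np.array(i["mtx"]);px=np.asarray(px,float).reshape(-1,2)
    u=(px-K[:2,2])/K[0,0]
    if c!="wrist":
        R=np.array(i["R"]);return -R.T@np.array(i["t"]),np.c_[u,np.ones(len(u))]@R
    r=np.linalg.norm(u,axis=1);d=np.c_[u*np.sinc(r/np.pi)[:,None],np.cos(r)]
    M=np.array(i["mount"]);R=Ro.from_quat(st["orientation"]).as_matrix()
    return R@M[:3,3]+st["tool_pos"],d@(R@M[:3,:3]).T
def tow(c,px,z,st=None):
    o,d=rays(c,px,st);return o[:2]+d[:,:2]*((z-o[2])/d[:,2])[:,None]
def rect(c,mask,z,st=None):
    cs,_=cv2.findContours(mask.astype(np.uint8),cv2.RETR_EXTERNAL,cv2.CHAIN_APPROX_NONE)
    w=tow(c,max(cs,key=len).reshape(-1,2),z,st)
    (x,y),(a,b),an=cv2.minAreaRect((w*1000).astype(np.float32))
    if a<b:a,b,an=b,a,an+90
    return np.round([x,y],1),round(a,1),round(b,1),round((an+90)%180-90,1)
def look(c,t,zm,zr):
    st=read_state();snapshot(c)
    print(t,"mark",[(np.round(tow(c,d["pixel"],zm,st)[0]*1000,1).tolist(),round(d["conf"],2)) for d in mark_of(c,t)][:2],
      "rect",[rect(c,d["mask"],zr,st)+(round(d["conf"],2),) for d in cut_out(c,t)][:2])
E
python3 - <<'E'
from h import *
for t,zm,zr in [("pedal",0,.012),("spindle",.01,.01),("cap",0,.01),("reflector",0,.009),("pedal_nest",0,.008),("spindle_cradle",0,.008),("cap_nest",0,.008),("reflector_nest",0,.008),("hex_key",0,0.004),("driver",0,0.01)]:
    for c in("scene","side"): print(c,end=" ");look(c,t,zm,zr)
E
```

```text
scene pedal mark [([459.0, -313.9], 0.6)] rect [(array([ 458.2, -310.1]), 111.4, 70.4, -0.9, 0.7), (array([457.9, 144.5]), 138.1, 31.2, 36.2, 0.5)]
side pedal mark [([452.0, -307.0], 0.84)] rect [(array([ 460.1, -305.4]), 109.2, 72.9, -0.7, 0.62)]
scene spindle mark [([619.1, -319.1], 0.63)] rect [(array([ 619.6, -320. ]), 131.7, 21.6, 17.8, 0.79), (array([466. ,  -4.8]), 127.1, 91.3, -28.6, 0.24)]
side spindle mark [([624.8, -317.6], 0.66)] rect [(array([ 621.7, -317. ]), 134.9, 22.7, 18.4, 0.65)]
scene cap mark [([636.2, 320.2], 0.63)] rect [(array([635.7, 321.7]), 48.7, 36.1, -9.3, 0.57)]
side cap mark [([631.8, 328.7], 0.45)] rect []
scene reflector mark [([444.3, -169.0], 0.66), ([461.3, 150.4], 0.44)] rect []
side reflector mark [([449.3, -169.4], 0.7)] rect [(array([ 449.3, -166. ]), 95.3, 24.3, 44.3, 0.59), (array([632.9, -10.6]), 108.5, 34.9, -27.2, 0.55)]
scene pedal_nest mark [([624.0, 149.1], 0.85), ([640.6, -1.4], 0.61)] rect [(array([626.5, 148.4]), 131.8, 87.1, -3.4, 0.83)]
side pedal_nest mark [([634.3, 154.8], 0.58), ([452.5, -173.5], 0.32)] rect [(array([627.4, 151.
[... 360 characters left out ...]
_nest mark [([619.2, -159.7], 0.74)] rect [(array([ 620.7, -157. ]), 126.6, 91.7, 6.2, 0.55)]
scene reflector_nest mark [([452.5, 308.6], 0.6), ([639.2, -6.2], 0.56)] rect [(array([454.5, 313.5]), 129.9, 94.2, 16.8, 0.71)]
side reflector_nest mark [([451.1, 313.5], 0.56)] rect [(array([454.1, 311.9]), 131.4, 98.7, 15.5, 0.84)]
scene hex_key mark [([634.5, -5.9], 0.72), ([458.2, -310.2], 0.28)] rect [(array([639.9,  -8.3]), 103.0, 29.1, -25.6, 0.55)]
side hex_key mark [([640.6, 2.4], 0.54)] rect [(array([636.9,  -2.3]), 107.6, 31.0, -31.6, 0.47)]
scene driver mark [([460.0, 143.2], 0.95)] rect []
side driver mark [([451.8, 151.8], 0.69)] rect [(array([455.6, 149.8]), 149.5, 29.6, 40.2, 0.91)]
```

```bash
python3 -m inch '{"jaw":[-1,-1,-1,-1,-1,-1,-1],"offset":[[-1.7,-2.8,-0.5],[-1.7,-2.8,-0.5],[-1.7,-2.8,-0.5],[-1.7,-2.8,-0.5],[-1.7,-2.8,-0.5],[-1.6,-2.8,-0.5],[0,0,0]],"turn":[[0,0,-0.134],[0,0,-0.134],[0,0,-0.134],[0,0,-0.134],[0,0,-0.134],[0,0,-0.133],[0,0,0]]}' 20
cat >> h.py <<'E'
def yaw():
    y=Ro.from_quat(read_state()["orientation"]).as_matrix()[:,1];return np.degrees(np.arctan2(y[1],y[0]))
def tilt():
    R=Ro.from_quat(read_state()["orientation"]).as_matrix();return R[:2,2]
def save(c,n):
    st=read_state();im=snapshot(c);cv2.imwrite(f"pics/{n}.png",im[:,:,::-1]);return im,st
E
python3 - <<'E'
from h import *
print(yaw(),tilt(),read_state()["tool_pos"])
look("wrist","reflector",0,.007)
save("wrist","w1")
E
```

```text
clock: 4.8
tool_pos: [0.4447, -0.1727, 0.1994]
orientation: [0.933, 0.36, 0.0, 0.001]
ft_force: [-0.1, -0.1, -0.1]
finger_gap: 0.0941
-47.753492160751044 [ 0.00094448 -0.00102884] [ 0.44472856 -0.17266126  0.19941989]
reflector mark [([445.1, -161.1], 0.57)] rect [(array([ 448.4, -164.9]), 83.1, 24.6, 44.7, 0.62)]
```

View pics/w1.png

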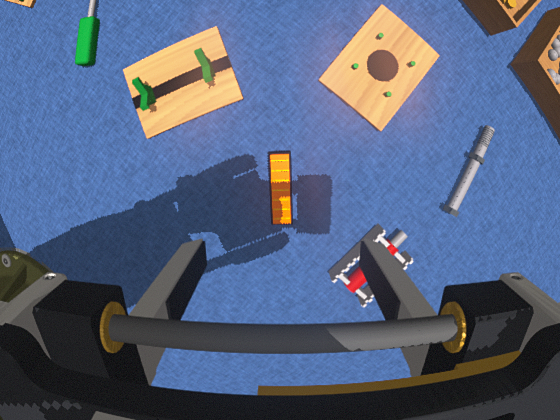

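The wrist view shows the reflector at (280,188) between the fingers and the pedal at right (370,265), with nothing in the way.

```bash
python3 -m inch '{"jaw":[-0.5,-0.5,-0.5,-0.5,-0.5,-0.5,-0.5],"offset":[[0.2,0.4,-3],[0.2,0.4,-3],[0,0,-3],[0,0,-3],[0,0,-2],[0,0,0],[0,0,0]],"turn":[[0,0,0.02],[0,0,0.02],[0,0,0],[0,0,0],[0,0,0],[0,0,0],[0,0,0]]}' 20
python3 - <<'E'
from h import *
print(yaw(),tilt(),read_state()["tool_pos"])
look("wrist","reflector",0,.007)
E
```

```text
clock: 5.7
tool_pos: [0.4552, -0.1557, 0.0576]
orientation: [0.92, 0.393, 0.003, 0.003]
ft_force: [-0.4, -0.8, 0.5]
finger_gap: 0.0706
-43.73278354045738 [ 0.00746137 -0.00248121] [ 0.4551959  -0.15566468  0.05764483]
reflector mark [([448.3, -165.3], 0.62)] rect [(array([ 448. , -165.7]), 85.2, 25.1, 44.9, 0.6)]
```

```bash
cat >> h.py <<'E'
def go(x,y,z,jaw):
    "needed offset (cm) and turn to a target in mm, jaw yaw deg (mod 180)"
    st=read_state();q=Ro.from_quat(st["orientation"]);best=[]
    for k in(0,180):
        a=np.radians(jaw+k);Y=np.array([np.cos(a),np.sin(a),0]);Z=np.array([0,0,-1.]);X=np.cross(Y,Z)
        best.append((Ro.from_matrix(np.c_[X,Y,Z])*q.inv()).as_rotvec())
    best.sort(key=np.linalg.norm)
    print("at",np.round(st["tool_pos"]*1000,1),round(yaw(),2),"j6",round(st["joint_positions"][5],2),"gap",round(st["finger_gap"]*1000,1),"off",np.round((np.array([x,y,z])/10-st["tool_pos"]*100),2).tolist(),"turn",np.round(best[0],3).tolist(),"alt",np.round(best[1],2).tolist())
E
python3 -m inch '{"jaw":[-0.5,-0.5,-0.5],"offset":[[-0.7,-0.95,0],[0,0,0],[0,0,0]],"turn":[[0.0025,0.0075,-0.025],[0,0,0],[0,0,0]]}'
python3 -c "
from h import *
go(448,-165.6,28,-45.2);print(tilt())"
```

```text
clock: 6.15
tool_pos: [0.4486, -0.1671, 0.0604]
orientation: [0.925, 0.38, 0.001, 0.002]
ft_force: [0.1, 0.1, 0.2]
finger_gap: 0.0706
at [ 448.6 -167.1   60.4] -45.36 j6 0.36 gap 70.6 off [-0.06, 0.15, -3.24] turn [0.002, 0.004, 0.003] alt [0.01, -0.0, -3.14]
[ 0.0040287  -0.00213822]
```

```bash
python3 -m inch '{"jaw":[-0.5,-0.5,-0.5,-0.5],"offset":[[-0.05,0.15,-1.5],[0,0,-0.9],[0,0,-0.4],[0,0,0]],"turn":[[0.002,0.004,0.003],[0,0,0],[0,0,0],[0,0,0]]}'
python3 -c "
from h import *
go(448,-165.6,28,-45.2);print(tilt())"
```

```text
clock: 6.55
tool_pos: [0.4477, -0.1654, 0.0297]
orientation: [0.924, 0.381, -0.0, -0.0]
ft_force: [-0.7, -0.3, -0.5]
finger_gap: 0.0704
at [ 447.7 -165.4   29.7] -45.19 j6 0.36 gap 70.4 off [0.03, -0.02, -0.17] turn [-0.0, -0.001, -0.0] alt [0.0, -0.0, 3.14]
[-0.00063865  0.0002435 ]
```

```bash
python3 -m inch '{"jaw":[1,1,1,1,1,1,1,1,1,1,1],"offset":[[0,0,-0.1],[0,0,0],[0,0,0],[0,0,0],[0,0,0],[0,0,0],[0,0,0],[0,0,0],[0,0,2],[0,0,4],[0,0,2]],"turn":[[0,0,0],[0,0,0],[0,0,0],[0,0,0],[0,0,0],[0,0,0],[0,0,0],[0,0,0],[0,0,0],[0,0,0],[0,0,0]]}'
python3 -c "
from h import *
go(454,312,150,-73.5);print(tilt())"
```

```text
clock: 7.65
tool_pos: [0.4462, -0.1646, 0.1087]
orientation: [0.924, 0.381, -0.002, -0.002]
ft_force: [0.3, 0.4, -0.6]
finger_gap: 0.0235
at [ 446.2 -164.6  108.7] -45.17 j6 0.36 gap 23.5 off [0.78, 47.66, 4.13] turn [-0.004, -0.005, -0.494] alt [0.01, -0.01, 2.65]
[-0.00588149  0.0026528 ]
```

```bash
python3 -m inch '{"jaw":[1,1,1,1,1,1,1,1,1,1,1,1,1],"offset":[[0,4,2],[0,4.3,1],[0,4.3,0],[0,4.3,0],[0,4.3,0],[0,4.3,0],[0,4.3,0],[0,4.3,0],[0,4.3,0],[0,4,0],[0,3,0],[0,1,0],[0,0,0]],"turn":[[0,0,-0.045],[0,0,-0.045],[0,0,-0.045],[0,0,-0.045],[0,0,-0.045],[0,0,-0.045],[0,0,-0.045],[0,0,-0.045],[0,0,-0.045],[0,0,-0.04],[0,0,-0.03],[0,0,0],[0,0,0]]}'
python3 - <<'E'
from h import *
go(454,312,150,-73.5);print(tilt())
look("wrist","reflector_nest",0,.008)
save("wrist","w2")
E
```

```text
clock: 8.95
tool_pos: [0.4433, 0.3167, 0.144]
orientation: [0.99, 0.142, 0.002, -0.0]
ft_force: [0.6, 0.4, -0.9]
finger_gap: 0.0234
at [443.3 316.7 144. ] -73.65 j6 1.84 gap 23.4 off [1.07, -0.47, 0.6] turn [-0.001, 0.004, 0.003] alt [0.01, 0.0, -3.14]
[0.00367636 0.00096022]
reflector_nest mark [([450.9, 319.5], 0.88)] rect [(array([457.2, 320. ]), 111.0, 88.8, 15.3, 0.56), (array([453.4, 148. ]), 138.9, 27.6, 39.3, 0.54)]
```

View pics/w2.png

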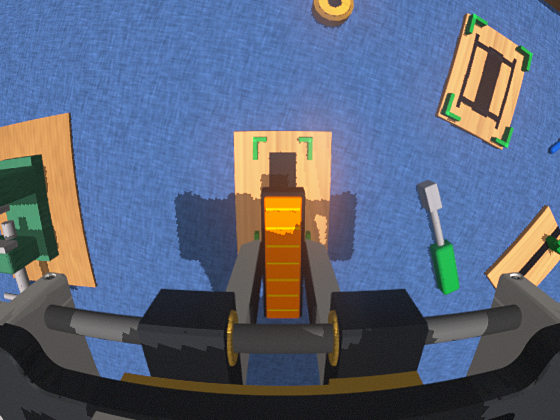

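Wrist view: the far edge of the nest board runs from (234,131) to (331,131), and the held reflector points straight along it. I'll get the nest poses from the silhouettes and board edges.

Run:
```python
from h import *
st=read_state()
def dark(c,im,ctr,z,st=None,th=60,R=.06):
    m=(im.max(2)<th)
    yy,xx=np.nonzero(m);w=tow(c,np.c_[xx,yy],z,st);ok=np.hypot(*(w-np.array(ctr)/1000).T)<R
    mm=np.zeros(m.shape,np.uint8);mm[yy[ok],xx[ok]]=1
    n,l,s,_=cv2.connectedComponentsWithStats(mm);k=1+np.argmax(s[1:,4])
    yy,xx=np.nonzero(l==k);print(c,rect(c,l==k,z,st),"centroid",np.round(tow(c,np.c_[xx,yy],z,st).mean(0)*1000,1),s[k,4])
for c in("scene","side"):
    im=cv2.imread(f"pics/{c}0.png")
    for n,p in(("refl",(454,313)),("cap",(621,-157)),("pedal",(627,150))): print(n,end=" ");dark(c,im,p,.008)
im=cv2.imread("pics/w2.png")
print("pedal",end=" ");dark("wrist",im,(627,150),.008,st)
w=tow("wrist",[[234.5,131],[331,131],[234,240],[331.5,200]],.008,st)*1000;print(w.round(1))
d=w[1]-w[0];print(np.linalg.norm(d),np.degrees(np.arctan2(d[1],d[0])))
n=np.array([-d[1],d[0]])/np.linalg.norm(d);m=w[:2].mean(0);print(m+59*n,m-59*n)
# held reflector far end top corners of housing; z of housing top = tcp-29+14
zz=st["tool_pos"][2]-.029+.014
w=tow("wrist",[[261,190],[304,190]],zz,st)*1000;d=w[1]-w[0];print("held far end",w.round(1),np.degrees(np.arctan2(d[1],d[0])), st["tool_pos"])
```

```text
refl scene (array([453.2, 316. ]), 70.5, 16.8, 15.7) centroid [454.3 316.1] 191
cap scene (array([ 623.9, -155. ]), 27.3, 25.6, -29.9) centroid [ 624.2 -155.3] 136
pedal scene (array([627.7, 149.8]), 65.7, 13.4, -2.0) centroid [628.4 149.9] 220
refl side (array([454.6, 317.8]), 75.3, 20.1, 15.8) centroid [454.3 318.1] 123
cap side (array([ 625.3, -154.6]), 32.5, 29.3, -40.7) centroid [ 625.4 -153.5] 132
pedal side (array([629.8, 153.7]), 72.7, 48.2, -2.0) centroid [628.9 152.5] 124
pedal wrist (array([650.3, 171.8]), 39.6, 14.4, -1.7) centroid [654.5 175.4] 68
[[498.4 376.3]
 [522.4 293.5]
 [398.1 351.2]
 [462.  273.7]]
86.19262506076554 -73.78548503664626
[567.06455845 351.39819745] [453.75824717 318.44854155]
held far end [[480.3 338.3]
 [486.7 316.2]] -73.78787068374801 [0.44382028 0.31489078 0.14437505]
```

```bash
python3 -m inch '{"jaw":[1,1,1,1,1,1,1,1],"offset":[[0.8,0.2,0],[0,0,0],[0,0,-2],[0,0,-3],[0,0,-2],[0,0,-0.8],[0,0,0],[0,0,0]],"turn":[[-0.001,0.004,0],[0,0,0],[0,0,0],[0,0,0],[0,0,0],[0,0,0],[0,0,0],[0,0,0]]}'
python3 -c "
from h import *
go(452.7,317,37.5,-74);print(tilt())"
```

```text
clock: 9.95
tool_pos: [0.4556, 0.3133, 0.0664]
orientation: [0.99, 0.138, 0.002, -0.001]
ft_force: [-0.4, 0.0, -0.1]
finger_gap: 0.0239
at [455.6 313.3  66.4] -74.14 j6 1.83 gap 23.9 off [-0.29, 0.37, -2.89] turn [-0.002, 0.003, 0.002] alt [0.0, 0.0, -3.14]
[0.0031231  0.00175729]
```

```bash
python3 -m inch '{"jaw":[1,1,1,1],"offset":[[-0.29,0.37,0],[0,0,-1.2],[0,0,-0.9],[0,0,0]],"turn":[[-0.002,0.003,0.002],[0,0,0],[0,0,0],[0,0,0]]}'
python3 -c "
from h import *
go(452.7,317,37.5,-74);print(tilt())"
```

```text
clock: 10.35
tool_pos: [0.4534, 0.3179, 0.0462]
orientation: [0.99, 0.139, 0.002, -0.001]
ft_force: [0.4, -0.4, -0.2]
finger_gap: 0.0238
at [453.4 317.9  46.2] -74.0 j6 1.84 gap 23.8 off [-0.07, -0.09, -0.87] turn [-0.002, 0.003, 0.0] alt [0.01, 0.0, -3.14]
[0.00330113 0.00169163]
```

```bash
python3 -m inch '{"jaw":[1,1,1,1],"offset":[[-0.07,-0.09,-0.4],[0,0,-0.3],[0,0,-0.1],[0,0,0]],"turn":[[-0.002,0.003,0],[0,0,0],[0,0,0],[0,0,0]]}'
python3 -c "
from h import *
go(452.7,317,37.5,-74);print(tilt())"
```

```text
clock: 10.75
tool_pos: [0.4526, 0.3169, 0.0373]
orientation: [0.99, 0.139, -0.0, 0.0]
ft_force: [0.4, -0.2, -1.4]
finger_gap: 0.0237
at [452.6 316.9  37.3] -74.01 j6 1.84 gap 23.7 off [0.01, 0.01, 0.02] turn [0.001, -0.0, 0.0] alt [-0.0, -0.0, -3.14]
[-0.00036175 -0.0006949 ]
```

```bash
python3 -m inch '{"jaw":[0,0,0,0,0,-0.3,-0.3,-0.3],"offset":[[0,0,0],[0,0,0],[0,0,0],[0,0,0],[0,0,2],[0,0,4],[0,0,4],[0,0,1]],"turn":[[0,0,0],[0,0,0],[0,0,0],[0,0,0],[0,0,0],[0,0,0],[0,0,0],[0,0,0]]}'
python3 - <<'E'
from h import *
go(636,322,120,0)
look("wrist","cap",0,.009)
look("wrist","reflector",.008,.015)
save("wrist","w3")
E
```

```text
clock: 11.55
tool_pos: [0.4515, 0.3162, 0.1498]
orientation: [0.99, 0.139, -0.002, 0.001]
ft_force: [-0.2, -1.2, 0.3]
finger_gap: 0.0608
at [451.5 316.2 149.8] -74.01 j6 1.84 gap 60.8 off [18.45, 0.58, -2.98] turn [0.004, -0.001, 1.292] alt [-0.0, -0.0, -1.85]
cap mark [([635.9, 322.9], 0.87)] rect [(array([632.9, 323.7]), 37.7, 33.4, -70.2, 0.96)]
reflector mark [([447.3, 319.2], 0.93), ([632.8, 326.5], 0.48)] rect [(array([453. , 317.9]), 83.1, 25.9, 15.2, 0.84)]
```

View pics/w3.png

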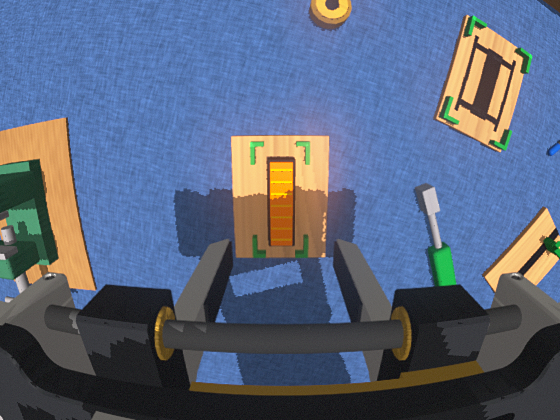

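Reflector sits centred inside its L corners (281,202). The cap is at (331,10) and the pedal nest at (485,82).

```bash
python3 - <<'E'
from h import *
st=read_state()
w=tow("wrist",[[231.5,136],[328.5,136],[232,257],[328,257]],.008,st)*1000;print(w.round(1),w.mean(0))
w=tow("wrist",[[267,157],[295,157],[268,247.5],[295,246.5]],.022,st)*1000;print(w.round(1),w.mean(0))
E
python3 -m inch '{"jaw":[-0.3,-0.3,-0.3,-0.3,-0.3,-0.3,-0.3],"offset":[[3.5,0,0],[4.5,0.2,0],[4,0.2,0],[3.5,0.2,-1],[2,0,-1],[0.5,0,0],[0,0,0]],"turn":[[0,0,-0.036],[0,0,-0.036],[0,0,-0.036],[0,0,-0.036],[0,0,-0.036],[0,0,0],[0,0,0]]}' 15
python3 - <<'E'
from h import *
look("wrist","cap",0,.009)
go(634,323,28,95.5);print(tilt())
E
```

```text
[[497.9 376.6]
 [521.6 293.5]
 [384.1 348.5]
 [410.1 257.5]] [453.40813196 319.04309222]
[[489.8 340.8]
 [496.4 317.9]
 [410.  318. ]
 [417.8 294.4]] [453.49207096 317.80154184]
clock: 12.6
tool_pos: [0.6336, 0.3198, 0.1145]
orientation: [0.999, 0.047, -0.011, 0.004]
ft_force: [-0.4, 0.1, 0.2]
finger_gap: 0.0611
cap mark [([635.0, 323.9], 0.92)] rect [(array([634.6, 325.2]), 40.1, 36.0, 5.4, 0.76)]
at [632.9 320.3 115.9] -84.55 j6 1.89 gap 61.2 off [0.11, 0.27, -8.79] turn [0.008, -0.02, 0.001] alt [-0.03, -0.01, -3.14]
[-0.02049399 -0.00833448]
```

```bash
python3 -m inch '{"jaw":[-0.3,-0.3,-0.3,-0.3,-0.3,-0.3],"offset":[[0.2,0.4,-1],[0,0,-2],[0,0,-2],[0,0,-1],[0,0,0],[0,0,0]],"turn":[[0.008,-0.02,0],[0,0,0],[0,0,0],[0,0,0],[0,0,0],[0,0,0]]}'
python3 - <<'E'
from h import *
look("wrist","cap",0,.009)
go(634.5,324.3,28,95.5);print(tilt())
E
```

```text
clock: 13.35
tool_pos: [0.6324, 0.327, 0.0612]
orientation: [0.999, 0.05, 0.004, -0.001]
ft_force: [-0.7, -0.1, 0.5]
finger_gap: 0.0611
cap mark [([636.0, 324.6], 0.73)] rect [(array([634.4, 324.8]), 40.5, 37.5, 5.9, 0.58)]
at [632.8 326.9  61.2] -84.23 j6 1.9 gap 61.3 off [0.17, -0.26, -3.32] turn [-0.003, 0.008, -0.005] alt [-0.01, -0.01, 3.14]
[0.00751763 0.00347454]
```

```bash
python3 -m inch '{"jaw":[-0.3,-0.3,-0.3,-0.3,-0.3],"offset":[[0.22,-0.24,-0.8],[0,0,-1.2],[0,0,-0.8],[0,0,-0.3],[0,0,0]],"turn":[[-0.003,0.008,-0.005],[0,0,0],[0,0,0],[0,0,0],[0,0,0]]}'
python3 - <<'E'
from h import *
go(635,324.5,28,95.5);print(tilt())
E
```

```text
clock: 14.0
tool_pos: [0.6353, 0.3241, 0.0278]
orientation: [0.999, 0.047, -0.0, -0.0]
ft_force: [0.8, 0.4, -0.3]
finger_gap: 0.0607
at [635.3 324.1  27.8] -84.57 j6 1.9 gap 60.7 off [-0.03, 0.04, 0.02] turn [-0.0, -0.001, 0.001] alt [-0.0, 0.0, -3.14]
[-0.00094858  0.00027986]
```

```bash
python3 -m inch '{"jaw":[1,1,1,1,1,1,1,1,1,1,1],"offset":[[0,0,0],[0,0,0],[0,0,0],[0,0,0],[0,0,0],[0,0,0],[0,0,0],[0,0,1],[0,0,3],[0,0,4],[0,0,2]],"turn":[[0,0,0],[0,0,0],[0,0,0],[0,0,0],[0,0,0],[0,0,0],[0,0,0],[0,0,0],[0,0,0],[0,0,0],[0,0,0]]}' 15
python3 -m inch '{"jaw":[1,1,1,1,1,1,1,1,1,1,1,1,1],"offset":[[0,-3,0],[0,-4.5,0],[0,-4.5,0],[0,-4.5,0],[0,-4.5,0],[0,-4.5,0],[0,-4.5,0],[0,-4.5,0],[0,-4.5,0],[0,-4,0],[0,-2,0],[0,-0.5,0],[0,0,0]],"turn":[[0,0,0],[0,0,0],[0,0,0],[0,0,0],[0,0,0],[0,0,0],[0,0,0],[0,0,0],[0,0,0],[0,0,0],[0,0,0],[0,0,0],[0,0,0]]}'
python3 - <<'E'
from h import *
go(624,-155,130,95.5);print(tilt())
look("wrist","cap_nest",0,.008)
save("wrist","w4")
E
```

```text
clock: 15.1
tool_pos: [0.6338, 0.3235, 0.1302]
orientation: [0.999, 0.047, -0.003, 0.001]
ft_force: [0.8, 0.2, -0.3]
finger_gap: 0.0352
clock: 16.4
tool_pos: [0.6323, -0.1474, 0.1474]
orientation: [0.999, 0.049, 0.007, -0.0]
ft_force: [0.0, 0.1, -0.8]
finger_gap: 0.0355
at [ 632.3 -147.4  147.4] -84.42 j6 1.18 gap 35.5 off [-0.83, -0.76, -1.74] turn [-0.001, 0.014, -0.001] alt [-0.02, -0.0, 3.14]
[0.01369534 0.00080362]
cap_nest mark [([625.9, -154.5], 0.74), ([626.5, 149.3], 0.23)] rect [(array([ 640.5, -150.8]), 88.5, 86.9, -84.5, 0.76), (array([513.4,  15.4]), 60.1, 19.3, -43.4, 0.3)]
```

View pics/w4.png

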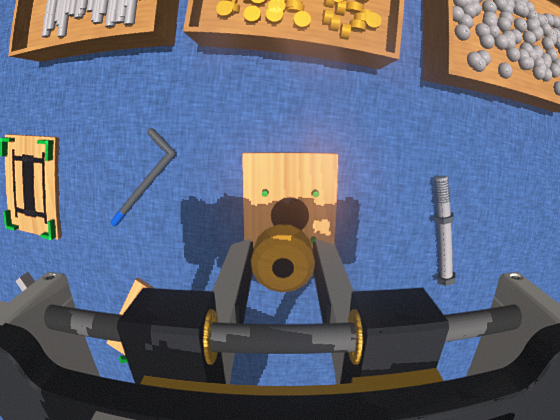

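Run:
```python
from h import *
st=read_state()
w=tow("wrist",[[242.5,153],[338,153],[242.5,243]],.008,st)*1000
d=w[1]-w[0];a=np.degrees(np.arctan2(d[1],d[0]));L=np.linalg.norm(d);n=np.array([-d[1],d[0]])/L;m=w[:2].mean(0);print(L,a,m-59*n,m+59*n)
p=tow("wrist",[[265,193],[315.5,193]],.018,st)*1000;m=p.mean(0);d=p[1]-p[0];print("pegs",p,np.linalg.norm(d),m-23*n,m+23*n)
z=st["tool_pos"][2]-.0278+.022
print("dot",tow("wrist",[[283,268]],z,st)*1000,st["tool_pos"])
```

```text
87.03925744066626 -84.08213741675219 [ 624.55233625 -152.96815383] [ 741.92348146 -140.80204217]
pegs [[ 645.82482395 -127.72271918]
 [ 650.4065843  -172.76980204]] 45.279489852003024 [ 625.23827752 -152.61762136] [ 670.99313073 -147.87489986]
dot [[ 632.41798142 -145.14344162]] [ 0.63244513 -0.14572352  0.14705945]
```

```bash
python3 -m inch '{"jaw":[1,1,1,1,1,1,1,1],"offset":[[-0.7,-0.75,0],[0,0,0],[0,0,-2],[0,0,-3],[0,0,-2],[0,0,-0.8],[0,0,0],[0,0,0]],"turn":[[0,0.014,0.005],[0,0,0],[0,0,0],[0,0,0],[0,0,0],[0,0,0],[0,0,0],[0,0,0]]}'
python3 -c "
from h import *
go(625,-153.8,36.3,-84.1);print(tilt())"
```

```text
clock: 17.4
tool_pos: [0.6256, -0.1506, 0.0688]
orientation: [0.998, 0.055, 0.0, -0.0]
ft_force: [0.1, -0.2, 0.0]
finger_gap: 0.0353
at [ 625.6 -150.6   68.8] -83.7 j6 1.17 gap 35.3 off [-0.06, -0.32, -3.25] turn [-0.0, 0.0, -0.007] alt [-0.0, -0.0, 3.13]
[0.00028698 0.00046112]
```

```bash
python3 -m inch '{"jaw":[1,1,1,1],"offset":[[-0.06,-0.32,-0.5],[0,0,-1],[0,0,-0.7],[0,0,0]],"turn":[[0,0,-0.007],[0,0,0],[0,0,0],[0,0,0]]}'
python3 -c "
from h import *
go(625,-153.8,36.3,-84.1);print(tilt())"
```

```text
clock: 17.8
tool_pos: [0.6259, -0.1544, 0.0476]
orientation: [0.999, 0.051, 0.002, 0.0]
ft_force: [-0.3, 0.2, -0.6]
finger_gap: 0.0352
at [ 625.9 -154.4   47.6] -84.14 j6 1.17 gap 35.2 off [-0.09, 0.06, -1.13] turn [0.001, 0.004, 0.001] alt [0.01, -0.0, -3.14]
[ 0.0037897  -0.00069196]
```

```bash
python3 -m inch '{"jaw":[1,1,1,1],"offset":[[-0.08,0.05,-0.5],[0,0,-0.4],[0,0,-0.2],[0,0,0]],"turn":[[0.001,0.004,0],[0,0,0],[0,0,0],[0,0,0]]}'
python3 -c "
from h import *
go(625,-153.8,36.3,-84.1);print(tilt(),read_state()['ft_force'])"
```

```text
clock: 18.2
tool_pos: [0.6253, -0.1539, 0.0361]
orientation: [0.999, 0.051, 0.0, -0.0]
ft_force: [-1.4, -0.7, 3.3]
finger_gap: 0.0349
at [ 625.3 -153.9   36.1] -84.13 j6 1.17 gap 34.9 off [-0.03, 0.01, 0.02] turn [-0.0, 0.0, 0.001] alt [0.0, 0.0, -3.14]
[3.2737777e-05 2.3455664e-04] [-1.42150492 -0.65564038  3.3498184 ]
```

```bash
python3 -m inch '{"jaw":[0,0,0,0,0,-0.3,-0.3,-0.3],"offset":[[0,0,0],[0,0,0],[0,0,0],[0,0,0],[0,0,2],[0,0,4],[0,0,4],[0,0,1]],"turn":[[0,0,0],[0,0,0],[0,0,0],[0,0,0],[0,0,0],[0,0,0],[0,0,0],[0,0,0]]}'
python3 - <<'E'
from h import *
save("wrist","w5")
look("wrist","cap",.008,.018)
look("wrist","spindle",.01,.01)
look("wrist","pedal",.0,.012)
look("wrist","spindle_cradle",.0,.008)
go(620,-320,120,-72)
E
```

```text
clock: 19.0
tool_pos: [0.6237, -0.1534, 0.1473]
orientation: [0.999, 0.051, -0.002, -0.001]
ft_force: [0.1, -0.5, 1.3]
finger_gap: 0.0609
cap mark [([627.6, -155.4], 0.84)] rect [(array([ 624.6, -153. ]), 38.4, 35.5, 6.0, 0.82)]
spindle mark [([622.2, -313.3], 0.93)] rect [(array([ 620.4, -316.5]), 127.3, 23.7, 18.9, 0.64), (array([526.8,  -7.8]), 52.0, 26.2, -83.7, 0.4)]
pedal mark [] rect []
spindle_cradle mark [] rect [(array([526.1,  -5.7]), 49.5, 25.0, -83.6, 0.61)]
at [ 622.4 -153.   142.4] -84.14 j6 1.17 gap 60.8 off [-0.24, -16.7, -2.24] turn [-0.002, -0.011, 0.212] alt [-0.02, 0.0, -2.93]
```

View pics/w5.png

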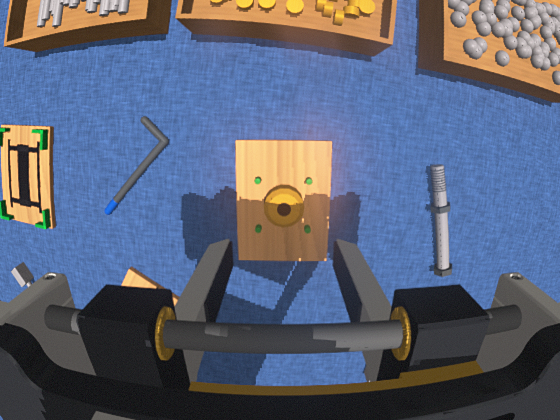

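Cap sits at (284,206), centred between the pegs. The spindle runs from its nut (443,272) to its thread (437,165).

```bash
python3 -m inch '{"jaw":[-0.4,-0.4,-0.4,-0.4,-0.4,-0.4,-0.4],"offset":[[-0.2,-3,0],[-0.2,-4,0],[-0.2,-4,-1],[-0.2,-3.5,-1],[0,-1,0],[0,0,0],[0,0,0]],"turn":[[0,0,0.05],[0,0,0.05],[0,0,0.05],[0,0,0.05],[0,0,0.02],[0,0,0],[0,0,0]]}' 30
python3 - <<'E'
from h import *
look("wrist","spindle",.01,.01)
save("wrist","w6")
go(612.5,-318.5,28,-71.5);print(tilt())
E
```

```text
clock: 20.35
tool_pos: [0.6135, -0.3127, 0.1212]
orientation: [0.986, 0.165, -0.005, -0.002]
ft_force: [-0.1, -0.1, -0.6]
finger_gap: 0.0661
spindle mark [([624.2, -314.6], 0.89)] rect [(array([ 620.5, -316.3]), 122.9, 23.4, 18.7, 0.78)]
at [ 614.  -312.   121.8] -70.86 j6 0.72 gap 65.5 off [-0.15, -0.65, -9.38] turn [-0.001, -0.01, -0.011] alt [0.02, -0.0, 3.13]
[-0.00992644  0.0009737 ]
```

View pics/w6.png

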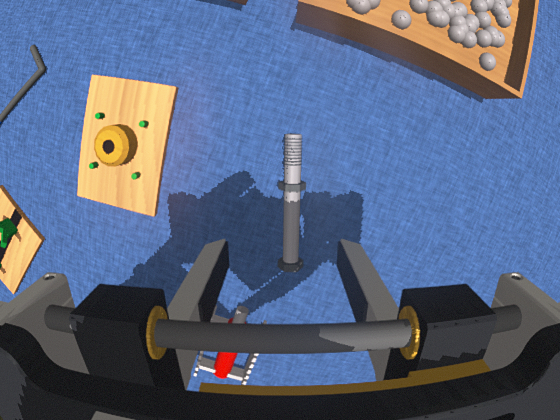

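Spindle: thread end (292,134), collar (291,187), nut (289,267).

Run:
```python
from h import *
st=read_state()
w=tow("wrist",[[292.5,134],[291,187],[289,267]],.012,st)*1000
d=w[0]-w[2];u=d/np.linalg.norm(d);print(w.round(1),np.linalg.norm(d),np.degrees(np.arctan2(d[1],d[0])))
for q,l in zip(w,(59,16,-56)): print((q-u*l).round(1))
```

```text
[[ 678.6 -296.7]
 [ 636.9 -310.1]
 [ 567.2 -333.1]] 117.26061529958014 18.105321168858232
[ 622.5 -315. ]
[ 621.7 -315.1]
[ 620.4 -315.7]
```

```bash
python3 -m inch '{"jaw":[-0.4,-0.4,-0.4,-0.4,-0.4,-0.4],"offset":[[0,-0.55,-1],[0,0,-2],[0,0,-2],[0,0,-1.2],[0,0,0],[0,0,0]],"turn":[[-0.001,-0.01,-0.014],[0,0,0],[0,0,0],[0,0,0],[0,0,0],[0,0,0]]}'
python3 - <<'E'
from h import *
go(613.9,-317.8,27.5,-71.8);print(tilt())
E
```

```text
clock: 21.15
tool_pos: [0.6147, -0.3163, 0.0571]
orientation: [0.987, 0.159, 0.002, 0.001]
ft_force: [0.8, 0.7, 0.3]
finger_gap: 0.0656
at [ 614.7 -316.3   57.1] -71.74 j6 0.72 gap 65.6 off [-0.08, -0.15, -2.96] turn [0.001, 0.004, -0.001] alt [-0.01, 0.0, 3.14]
[ 0.0038566  -0.00104562]
```

```bash
python3 -m inch '{"jaw":[-0.4,-0.4,-0.4,-0.4,-0.4],"offset":[[-0.08,-0.15,-0.8],[0,0,-1],[0,0,-0.6],[0,0,-0.3],[0,0,0]],"turn":[[0.001,0.004,0],[0,0,0],[0,0,0],[0,0,0],[0,0,0]]}'
python3 - <<'E'
from h import *
go(613.9,-317.8,27.5,-71.8);print(tilt())
E
```

```text
clock: 21.65
tool_pos: [0.6146, -0.3183, 0.0296]
orientation: [0.987, 0.159, 0.001, 0.001]
ft_force: [0.3, -0.9, -0.6]
finger_gap: 0.0656
at [ 614.6 -318.3   29.6] -71.75 j6 0.72 gap 65.6 off [-0.07, 0.05, -0.21] turn [0.001, 0.002, -0.001] alt [-0.0, 0.0, 3.14]
[ 0.00185517 -0.00125182]
```

```bash
python3 -m inch '{"jaw":[-0.4,1,1,1,1,1,1,1,1,1,1,1],"offset":[[-0.07,0.05,-0.21],[0,0,0],[0,0,0],[0,0,0],[0,0,0],[0,0,0],[0,0,0],[0,0,0],[0,0,0.5],[0,0,3],[0,0,4],[0,0,3]],"turn":[[0.001,0.002,0],[0,0,0],[0,0,0],[0,0,0],[0,0,0],[0,0,0],[0,0,0],[0,0,0],[0,0,0],[0,0,0],[0,0,0],[0,0,0]]}' 40
python3 - <<'E'
from h import *
go(463,-4,160,-119);print(tilt())
E
```

```text
clock: 22.85
tool_pos: [0.6116, -0.3164, 0.1314]
orientation: [0.987, 0.159, -0.004, -0.003]
ft_force: [0.6, -0.1, -1.2]
finger_gap: 0.0129
at [ 611.6 -316.4  131.4] -71.75 j6 0.72 gap 12.9 off [-14.86, 31.24, 2.86] turn [-0.007, -0.006, -0.825] alt [0.01, -0.01, 2.32]
[-0.00797546  0.00429624]
```

```bash
python3 -m inch '{"jaw":[1,1,1,1,1,1,1,1,1,1,1,1,1],"offset":[[-1.5,2,2],[-2,3.4,1],[-2,3.4,0],[-2,3.4,0],[-2,3.4,0],[-2,3.4,0],[-2,3.4,0],[-2,3.4,0],[-2,3.4,0],[-1.5,2.5,0],[-0.5,1,0],[0,0,0],[0,0,0]],"turn":[[0.007,0.006,-0.08],[0,0,-0.082],[0,0,-0.082],[0,0,-0.082],[0,0,-0.082],[0,0,-0.082],[0,0,-0.082],[0,0,-0.082],[0,0,-0.082],[0,0,-0.08],[0,0,0],[0,0,0],[0,0,0]]}'
python3 - <<'E'
from h import *
go(463,-4,160,-119);print(tilt())
look("wrist","spindle_cradle",0,.008)
save("wrist","w7")
E
```

```text
clock: 24.15
tool_pos: [0.407, 0.0207, 0.1712]
orientation: [0.965, -0.263, 0.002, -0.006]
ft_force: [-0.0, 0.2, -1.8]
finger_gap: 0.013
at [407.   20.7 171.2] -120.5 j6 2.05 gap 13.0 off [5.6, -2.47, -1.12] turn [-0.01, 0.007, 0.026] alt [0.01, 0.02, -3.12]
[0.00683937 0.00980864]
spindle_cradle mark [([463.8, -2.9], 0.8), ([451.5, 329.7], 0.65)] rect [(array([462.1,  -3.4]), 119.1, 89.8, -27.7, 0.57), (array([455.9, 152.6]), 133.1, 27.8, 38.3, 0.16)]
```

View pics/w7.png

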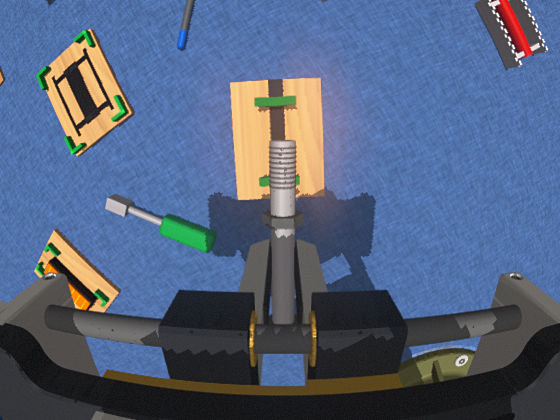

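The cradle's corners show at (231,82), (321,78), (238,200) and (325,196). The held spindle lies straight, with its thread end at (283,141).

Run:
```python
from h import *
im=cv2.imread("pics/w7.png");cv2.imwrite("pics/w7c.png",cv2.resize(im[60:240,200:360],None,fx=3.3,fy=3.3,interpolation=cv2.INTER_CUBIC))
st=read_state()
w=tow("wrist",[[231,82.5],[321,78],[325,196],[238,200]],.008,st)*1000
print(w.round(1),w.mean(0).round(1))
ang=lambda d:np.degrees(np.arctan2(d[1],d[0])).round(2)
print("sides",[np.linalg.norm(w[i]-w[i-1]).round(1) for i in range(4)],"axis",ang(w[0]-w[3]),ang(w[1]-w[2]),ang(w[0]-w[1])-90)
z=st["tool_pos"][2]-.0172
s=tow("wrist",[[283,141],[282,217],[283,322]],z,st)*1000
print(s.round(1),ang(s[0]-s[1]),ang(s[0]-s[2]));u=(s[0]-s[1])/np.linalg.norm(s[0]-s[1])
print("origin",s[0]-59*u,s[1]-16*u,"rel tcp along",[(q-st["tool_pos"][:2]*1000)@u for q in(s[0]-59*u,s[1]-16*u)],"lat",np.cross(u,s[0]-st["tool_pos"][:2]*1000),st["tool_pos"],yaw())
```

```text
[[533.1   6.9]
 [492.3 -69.8]
 [388.6 -15.3]
 [429.5  62.6]] [460.9  -3.9]
sides [np.float64(117.7), np.float64(86.9), np.float64(117.2), np.float64(88.0)] axis -28.28 -27.71 -27.990000000000002
[[464.8 -13.1]
 [429.2   8.6]
 [368.5  43.7]] -31.3 -30.53
origin [414.43072638  17.57037051] [415.56388507  16.88137952] rel tcp along [np.float64(7.681800377565389), np.float64(9.007981811012902)] lat 1.5670990880072466 [0.40705284 0.02022228 0.17082633] -120.59566026663974<stdin>:11: DeprecationWarning: Arrays of 2-dimensional vectors are deprecated. Use arrays of 3-dimensional vectors instead. (deprecated in NumPy 2.0)
```

View pics/w7c.png

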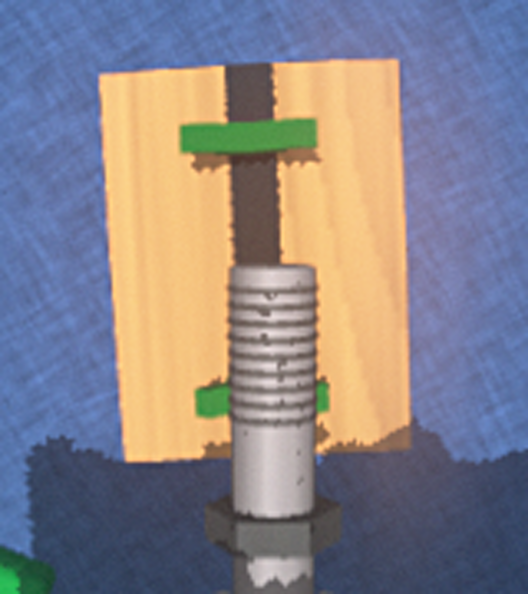

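```bash
python3 -m inch '{"jaw":[1,1,1,1,1,1,1,1],"offset":[[2.2,-0.9,0],[2.4,-1,0],[0,0,0],[0,0,-3],[0,0,-3],[0,0,-1],[0,0,0],[0,0,0]],"turn":[[-0.01,0.007,0.04],[0,0,0],[0,0,0],[0,0,0],[0,0,0],[0,0,0],[0,0,0],[0,0,0]]}'
python3 - <<'E'
from h import *
go(454.4,-0.2,80,-118);print(tilt())
E
```

```text
clock: 25.15
tool_pos: [0.4548, -0.0023, 0.0993]
orientation: [0.969, -0.246, -0.001, 0.0]
ft_force: [-0.1, 0.7, -1.3]
finger_gap: 0.0129
at [454.8  -2.3  99.3] -118.46 j6 1.98 gap 12.9 off [-0.04, 0.21, -1.93] turn [0.0, -0.002, 0.008] alt [-0.0, -0.0, -3.13]
[-0.00188396 -0.0003208 ]
```

```bash
python3 -m inch '{"jaw":[1,1,1,1],"offset":[[-0.04,0.2,-0.6],[0,0,-0.8],[0,0,-0.3],[0,0,0]],"turn":[[0,-0.002,0.008],[0,0,0],[0,0,0],[0,0,0]]}'
python3 - <<'E'
from h import *
go(454.4,-0.2,53.5,-118);print(tilt())
save("wrist","w8")
im=cv2.imread("pics/w8.png");cv2.imwrite("pics/w8c.png",cv2.resize(im[80:340,180:390],None,fx=2.3,fy=2.3,interpolation=cv2.INTER_CUBIC))
E
```

```text
clock: 25.55
tool_pos: [0.4556, -0.0001, 0.0836]
orientation: [0.97, -0.242, 0.002, -0.0]
ft_force: [-0.9, -0.3, -1.5]
finger_gap: 0.0129
at [ 4.556e+02 -1.000e-01  8.360e+01] -117.95 j6 1.98 gap 12.9 off [-0.12, -0.01, -3.01] turn [0.001, 0.005, -0.001] alt [-0.01, 0.0, 3.14]
[ 0.00469628 -0.00065013]
```

View pics/w8c.png

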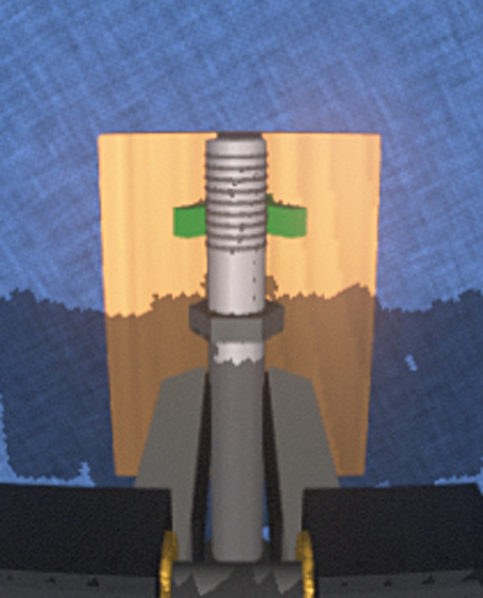

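The spindle lies along the stripe, about 1 mm left of the V's centre. I'll check the position along the axis before lowering.

Run:
```python
from h import *
st=read_state();P=lambda x,y:[180+x/2.3,80+y/2.3]
u=np.array([np.cos(np.radians(-28)),np.sin(np.radians(-28))]);n=np.array([-u[1],u[0]])
T=st["tool_pos"][:2]*1000
def s(p,z):
    w=tow("wrist",[p],z,st)[0]*1000-T;return round(w@u,1),round(w@n,1)
zs=st["tool_pos"][2]-.0175
print("spindle tip(59)",s(P(237,137),zs),"collar top far edge(19)",s(P(237,307),zs+.01))
print("V top centre, front (32) ",s(P(175,237),.043),s(P(306,237),.043),"back top(40)",s(P(174,207),.043),s(P(305,207),.043))
print("board far edge(59)",s(P(99,134),.008),s(P(380,134),.008))
```

```text
spindle tip(59) (np.float64(67.5), np.float64(0.6)) collar top far edge(19) (np.float64(30.0), np.float64(0.6))
V top centre, front (32)  (np.float64(39.6), np.float64(17.1)) (np.float64(39.7), np.float64(-17.8)) back top(40) (np.float64(47.7), np.float64(17.3)) (np.float64(47.8), np.float64(-17.4))
board far edge(59) (np.float64(65.6), np.float64(43.4)) (np.float64(65.8), np.float64(-43.6))
```

```bash
python3 -m inch '{"jaw":[1,1,1,1],"offset":[[-0.15,0,-0.6],[0,0,-1],[0,0,-0.4],[0,0,0]],"turn":[[0.001,0.005,-0.001],[0,0,0],[0,0,0],[0,0,0]]}'
python3 - <<'E'
from h import *
go(454.1,-0.1,53.5,-118);print(tilt())
E
```

```text
clock: 26.0
tool_pos: [0.454, -0.0002, 0.0622]
orientation: [0.97, -0.242, -0.0, -0.0]
ft_force: [0.4, -0.0, -1.1]
finger_gap: 0.0129
at [ 4.54e+02 -2.00e-01  6.22e+01] -118.02 j6 1.98 gap 12.9 off [0.01, 0.01, -0.87] turn [-0.0, -0.0, 0.0] alt [-0.0, 0.0, -3.14]
[-0.00031362  0.00038867]
```

```bash
python3 -m inch '{"jaw":[1,1,1,1],"offset":[[0,0,-0.4],[0,0,-0.3],[0,0,-0.1],[0,0,0]],"turn":[[0,0,0],[0,0,0],[0,0,0],[0,0,0]]}'
python3 - <<'E'
from h import *
go(454.1,-0.1,53.5,-118);print(tilt(),read_state()["ft_force"])
E
```

```text
clock: 26.4
tool_pos: [0.4542, -0.0003, 0.0544]
orientation: [0.97, -0.242, -0.0, -0.0]
ft_force: [-3.3, 0.1, 3.2]
finger_gap: 0.0126
at [ 4.542e+02 -3.000e-01  5.440e+01] -118.01 j6 1.98 gap 12.6 off [-0.01, 0.02, -0.09] turn [-0.0, -0.0, 0.0] alt [-0.0, 0.0, -3.14]
[-0.00038074  0.0002206 ] [-3.34307924  0.14901241  3.15604945]
```

```bash
python3 -m inch '{"jaw":[1,1,0.4,0.4,0.4,0.4,0.2,0.2,0.2,0.2],"offset":[[0,0,-0.06],[0,0,0],[0,0,0],[0,0,0],[0,0,0],[0,0,0],[0,0,1],[0,0,3],[0,0,4],[0,0,2]],"turn":[[0,0,0],[0,0,0],[0,0,0],[0,0,0],[0,0,0],[0,0,0],[0,0,0],[0,0,0],[0,0,0],[0,0,0]]}' 40
python3 - <<'E'
from h import *
look("wrist","spindle",.036,.036)
save("wrist","w9")
go(454,-312,140,90);print(tilt())
im=cv2.imread("pics/w9.png");cv2.imwrite("pics/w9c.png",cv2.resize(im[40:400,130:450],None,fx=1.7,fy=1.65))
E
```

```text
clock: 27.4
tool_pos: [0.4529, -0.0002, 0.1573]
orientation: [0.97, -0.242, -0.002, 0.0]
ft_force: [-0.7, 0.1, -0.6]
finger_gap: 0.0373
spindle mark [([615.5, 132.6], 0.28)] rect [(array([459.9,  -2.7]), 122.5, 22.4, -28.0, 0.9)]
at [ 4.521e+02 -1.000e-01  1.538e+02] -118.02 j6 1.98 gap 37.7 off [0.19, -31.19, -1.38] turn [0.001, -0.007, 0.489] alt [-0.01, -0.0, -2.65]
[-0.00711349  0.0007873 ]
```

View pics/w9c.png

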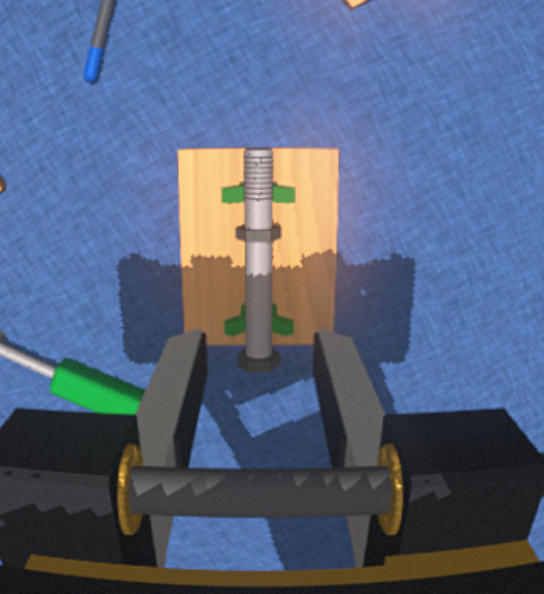

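The spindle lies in both notches along the stripe, with a collar between the supports and the nut outside. Next is the pedal.

```bash
python3 - <<'E'
from h import *
st=read_state();P=lambda x,y:[130+x/1.7,40+y/1.65]
u=np.array([np.cos(np.radians(-28)),np.sin(np.radians(-28))]);n=np.array([-u[1],u[0]]);T=np.array([461,-4])
def s(p,z):
    w=tow("wrist",[p],z,st)[0]*1000-T;return round(w@u,1),round(w@n,1)
print("tip(59)",s(P(258,149),.036),"nut near edge(-59)",s(P(258,370),.03),"board far",s(P(258,149),.008),"near",s(P(258,345),.008),"V front far top(32)",s(P(258,203),.043),"V near back top (-32)",s(P(232,322),.043))
E
python3 -m inch '{"jaw":[0.2,0,-0.5,-1,-1,-1,-1,-1,-1,-1],"offset":[[0,-3,0],[0,-4.2,0],[0,-4.2,0],[0,-4.2,0],[0,-4.2,0],[0,-4.2,0],[0,-4,0],[0,-2,0],[0,0,0],[0,0,0]],"turn":[[0,-0.007,0.06],[0,0,0.06],[0,0,0.06],[0,0,0.06],[0,0,0.06],[0,0,0.06],[0,0,0.06],[0,0,0.05],[0,0,0],[0,0,0]]}' 40
python3 - <<'E'
from h import *
save("wrist","w10")
look("wrist","pedal",0,.024)
go(454,-312,30,90);print(tilt())
E
```

```text
tip(59) (np.float64(58.6), np.float64(0.4)) nut near edge(-59) (np.float64(-65.3), np.float64(0.5)) board far (np.float64(57.4), np.float64(0.4)) near (np.float64(-59.1), np.float64(0.5)) V front far top(32) (np.float64(32.0), np.float64(0.4)) V near back top (-32) (np.float64(-30.9), np.float64(13.7))
clock: 28.6
tool_pos: [0.4446, -0.3089, 0.1392]
orientation: [1.0, 0.001, -0.01, -0.004]
ft_force: [-0.0, -0.2, -1.2]
finger_gap: 0.0935
pedal mark [([452.8, -306.8], 0.92)] rect [(array([ 461.2, -306.3]), 98.6, 58.3, 0.4, 0.97)]
at [ 445.3 -308.4  140.4] -89.81 j6 0.9 gap 94.3 off [0.87, -0.36, -11.04] turn [-0.007, -0.019, -0.003] alt [0.03, -0.01, 3.14]
[-0.01866715  0.00715222]
```

View pics/w10.png

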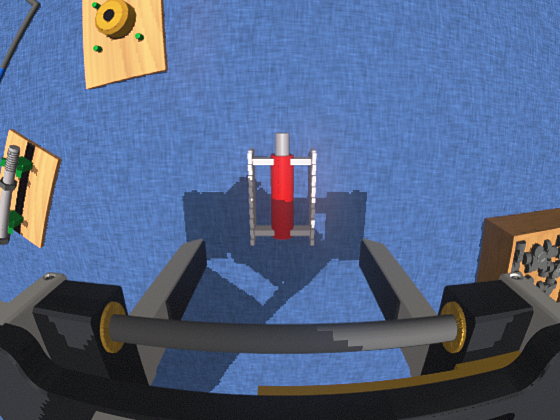

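The pedal's cage spans (248-317, 151-245), with the stub pointing away at (282,140) and the jaws astride it.

```bash
python3 -m inch '{"jaw":[-1,-1,-1,-1,-1,-1,-1],"offset":[[0.8,0.2,-1],[0,0,-2],[0,0,-3],[0,0,-2],[0,0,-0.5],[0,0,0],[0,0,0]],"turn":[[-0.007,-0.019,0.005],[0,0,0],[0,0,0],[0,0,0],[0,0,0],[0,0,0],[0,0,0]]}'
python3 - <<'E'
from h import *
look("wrist","pedal",0,.024)
go(453.7,-306.5,28,-89.6);print(tilt())
E
```

```text
clock: 29.5
tool_pos: [0.4561, -0.3019, 0.0562]
orientation: [1.0, 0.006, 0.003, 0.002]
ft_force: [0.1, -0.2, -0.3]
finger_gap: 0.0938
pedal mark [([454.1, -307.0], 0.82)] rect [(array([ 460.4, -306.4]), 101.2, 57.5, -0.0, 0.89)]
at [ 456.1 -302.2   56.4] -89.29 j6 0.91 gap 93.8 off [-0.24, -0.43, -2.84] turn [0.004, 0.006, -0.005] alt [-0.01, 0.01, 3.14]
[ 0.00628865 -0.00378575]
```

```bash
python3 -m inch '{"jaw":[-1,-1,-1,-1,-1],"offset":[[-0.24,-0.43,-0.6],[0,0,-1],[0,0,-0.6],[0,0,-0.2],[0,0,0]],"turn":[[0.004,0.006,-0.008],[0,0,0],[0,0,0],[0,0,0],[0,0,0]]}'
python3 - <<'E'
from h import *
go(453.7,-306.5,28,-89.8);print(tilt())
E
```

```text
clock: 30.15
tool_pos: [0.4535, -0.3073, 0.031]
orientation: [1.0, 0.002, 0.0, 0.0]
ft_force: [0.5, 0.1, 0.7]
finger_gap: 0.0941
at [ 453.5 -307.3   31. ] -89.82 j6 0.9 gap 94.1 off [0.02, 0.08, -0.3] turn [0.0, 0.001, 0.0] alt [0.0, -0.0, -3.14]
[ 0.0006476 -0.0001894]
```

```bash
python3 -m inch '{"jaw":[-1,1,1,1,1,1,1],"offset":[[0.02,0.08,-0.25],[0,0,0],[0,0,0],[0,0,0],[0,0,0],[0,0,0],[0,0,0]],"turn":[[0,0,0],[0,0,0],[0,0,0],[0,0,0],[0,0,0],[0,0,0],[0,0,0]]}' 40
python3 -m inch '{"jaw":[1,1,1,1,1,1],"offset":[[0,0,0],[0,0,0.5],[0,0,3],[0,0,4],[0,0,4],[0,0,2]],"turn":[[0,0,0],[0,0,0],[0,0,0],[0,0,0],[0,0,0],[0,0,0]]}'
python3 - <<'E'
from h import *
go(628,150,170,-92);print(tilt())
E
```

```text
clock: 30.85
tool_pos: [0.454, -0.3065, 0.0288]
orientation: [1.0, 0.002, 0.001, 0.0]
ft_force: [0.1, 0.4, -0.8]
finger_gap: 0.0556
clock: 31.45
tool_pos: [0.4515, -0.3046, 0.1658]
orientation: [1.0, 0.002, -0.003, -0.002]
ft_force: [-0.0, -0.3, -2.3]
finger_gap: 0.0555
at [ 451.5 -304.6  165.8] -89.82 j6 0.91 gap 55.5 off [17.65, 45.46, 0.42] turn [-0.005, -0.005, -0.038] alt [0.01, -0.01, 3.1]
[-0.00540031  0.00459275]
```

```bash
python3 -m inch '{"jaw":[1,1,1,1,1,1,1,1,1,1,1,1,1,1],"offset":[[0.6,2.5,1],[1.05,4.2,0],[1.05,4.2,0],[1.05,4.2,0],[1.05,4.2,0],[1.05,4.2,0],[1.05,4.2,0],[1.05,4.2,0],[1.05,4.2,0],[1.05,4.2,0],[0.7,2.8,0],[0.3,1.2,0],[0,0,0],[0,0,0]],"turn":[[0.005,0.005,-0.01],[0,0,-0.01],[0,0,-0.01],[0,0,-0.01],[0,0,0],[0,0,0],[0,0,0],[0,0,0],[0,0,0],[0,0,0],[0,0,0],[0,0,0],[0,0,0],[0,0,0]]}'
python3 - <<'E'
from h import *
save("wrist","w11")
look("wrist","pedal_nest",0,.008)
go(628,150,170,-92);print(tilt())
E
```

```text
clock: 32.85
tool_pos: [0.5617, 0.1549, 0.184]
orientation: [1.0, -0.021, -0.002, -0.003]
ft_force: [-0.4, 0.5, -2.5]
finger_gap: 0.0552
pedal_nest mark [([626.1, 153.2], 0.88)] rect [(array([628.5, 153. ]), 117.3, 88.4, -2.2, 0.87)]
at [561.9 154.5 184.2] -92.44 j6 1.81 gap 55.7 off [6.61, -0.45, -1.42] turn [-0.006, -0.003, 0.008] alt [-0.01, 0.01, -3.13]
[-0.00345551  0.00567687]
```

View pics/w11.png

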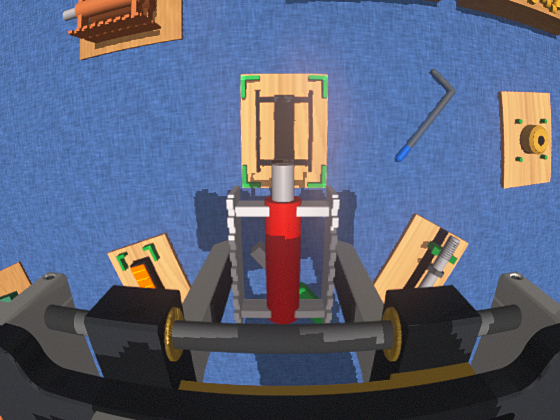

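The nest is fully visible at (284,131) and the held pedal is aligned with it.

Run:
```python
from h import *
st=read_state();T=st["tool_pos"][:2]*1000
z=st["tool_pos"][2]-.0288
for p,zz in(([228.5,196],.026),([338,196],.026),([233,320],.026),([334,320],.026),([283,165],.013)): print(p,(tow("wrist",[p],z+zz,st)[0]*1000-T).round(1))
w=tow("wrist",[[241.5,74],[328,74],[327,188],[241,188]],.008,st)*1000;print(w.round(1),w.mean(0))
go(628,152.5,100,-92.2)
```

```text
[228.5, 196] [42.  26.2]
[338, 196] [ 39.8 -28.6]
[233, 320] [-32.4  31.3]
[334, 320] [-34.7 -27.9]
[283, 165] [54.5 -1.6]
[[688.6 192.2]
 [685.1 105.7]
 [567.3 109.7]
 [571.  199.5]] [627.98755861 151.77250026]
at [561.9 154.5 184.2] -92.44 j6 1.81 gap 55.7 off [6.61, -0.2, -8.42] turn [-0.006, -0.003, 0.004] alt [-0.01, 0.01, -3.14]
```

```bash
python3 -m inch '{"jaw":[1,1,1,1,1,1,1,1,1],"offset":[[2.5,-0.1,0],[3.4,-0.1,0],[0.4,0,0],[0,0,-2],[0,0,-4],[0,0,-3],[0,0,-0.8],[0,0,0],[0,0,0]],"turn":[[-0.006,-0.003,0.004],[0,0,0],[0,0,0],[0,0,0],[0,0,0],[0,0,0],[0,0,0],[0,0,0],[0,0,0]]}'
python3 - <<'E'
from h import *
go(629.2,152.3,37,-92.2);print(tilt())
E
```

```text
clock: 33.95
tool_pos: [0.6265, 0.1459, 0.0871]
orientation: [1.0, -0.023, 0.002, 0.0]
ft_force: [-0.4, 0.6, -2.0]
finger_gap: 0.0555
at [626.5 145.9  87.1] -92.63 j6 1.79 gap 55.5 off [0.27, 0.64, -5.01] turn [0.0, 0.003, 0.008] alt [0.01, -0.0, -3.13]
[ 0.00331904 -0.00011994]
```

```bash
python3 -m inch '{"jaw":[1,1,1,1,1,1],"offset":[[0.27,0.6,0],[0,0,0],[0,0,-1.2],[0,0,-1.2],[0,0,-0.3],[0,0,0]],"turn":[[0,0.003,0.007],[0,0,0],[0,0,0],[0,0,0],[0,0,0],[0,0,0]]}'
python3 - <<'E'
from h import *
go(629.2,152.3,37,-92.2);print(tilt())
E
```

```text
clock: 34.55
tool_pos: [0.6308, 0.1529, 0.062]
orientation: [1.0, -0.019, 0.003, -0.001]
ft_force: [-1.1, -0.1, -1.6]
finger_gap: 0.0557
at [630.8 152.9  62. ] -92.18 j6 1.79 gap 55.7 off [-0.16, -0.06, -2.5] turn [-0.001, 0.006, -0.0] alt [-0.01, -0.0, 3.14]
[0.00576753 0.00096885]
```

```bash
python3 -m inch '{"jaw":[1,1,1,1,1],"offset":[[-0.16,-0.06,-0.6],[0,0,-0.8],[0,0,-0.5],[0,0,0],[0,0,0]],"turn":[[-0.001,0.006,0],[0,0,0],[0,0,0],[0,0,0],[0,0,0]]}'
python3 - <<'E'
from h import *
go(629.2,152.3,37,-92.2);print(tilt())
E
```

```text
clock: 35.05
tool_pos: [0.6289, 0.152, 0.0409]
orientation: [1.0, -0.019, -0.001, 0.0]
ft_force: [-0.8, -0.6, -1.1]
finger_gap: 0.0554
at [628.9 152.   40.9] -92.19 j6 1.79 gap 55.4 off [0.03, 0.03, -0.39] turn [0.0, -0.001, -0.0] alt [0.0, 0.0, 3.14]
[-0.00141287 -0.00023935]
```

```bash
python3 -m inch '{"jaw":[1,1,1,1],"offset":[[0.03,0.03,-0.25],[0,0,-0.12],[0,0,0],[0,0,0]],"turn":[[0,-0.001,0],[0,0,0],[0,0,0],[0,0,0]]}'
python3 - <<'E'
from h import *
go(629.2,152.3,37,-92.2);print(tilt(),read_state()["ft_force"])
E
```

```text
clock: 35.45
tool_pos: [0.6296, 0.1525, 0.0376]
orientation: [1.0, -0.019, 0.0, 0.0]
ft_force: [-0.2, 0.6, -1.6]
finger_gap: 0.0556
at [629.6 152.5  37.6] -92.18 j6 1.79 gap 55.6 off [-0.04, -0.02, -0.06] turn [0.0, 0.001, -0.0] alt [-0.0, 0.0, 3.14]
[ 7.56973155e-04 -7.87284734e-05] [-0.2239228   0.60461984 -1.60654939]
```

```bash
python3 -m inch '{"jaw":[1,1,1],"offset":[[-0.04,-0.02,-0.08],[0,0,0],[0,0,0]],"turn":[[0,0,0],[0,0,0],[0,0,0]]}'
```

```text
clock: 35.75
tool_pos: [0.6293, 0.1523, 0.037]
orientation: [1.0, -0.019, 0.001, -0.0]
ft_force: [-0.5, 0.1, -2.1]
finger_gap: 0.0555
```

```bash
python3 -m inch '{"jaw":[1,1,1],"offset":[[0,0,-0.08],[0,0,0],[0,0,0]],"turn":[[0,0,0],[0,0,0],[0,0,0]]}'
```

```text
clock: 36.05
tool_pos: [0.6294, 0.1523, 0.037]
orientation: [1.0, -0.019, 0.001, -0.0]
ft_force: [-0.7, -0.8, -1.6]
finger_gap: 0.0555
```

```bash
python3 -m inch '{"jaw":[1,1],"offset":[[0,0,-0.15],[0,0,0]],"turn":[[0,0,0],[0,0,0]]}'
```

```text
clock: 36.25
tool_pos: [0.6297, 0.1523, 0.0371]
orientation: [1.0, -0.019, 0.001, -0.0]
ft_force: [-0.4, 0.6, -1.6]
finger_gap: 0.0552
```

```bash
python3 -m inch '{"jaw":[1],"offset":[[0,0,-0.2]],"turn":[[0,0,0]]}'; python3 -m inch '{"jaw":[1],"offset":[[0,0,-0.2]],"turn":[[0,0,0]]}'
python3 - <<'E'
from h import *
save("wrist","w12");save("side","s12");st=read_state();print(st["ft_force"],st["torque"],st["tool_pos"])
a=cv2.imread("pics/w12.png")[60:380,140:430];b=cv2.imread("pics/s12.png")[120:260,180:370]
a=cv2.resize(a,(435,480));b=cv2.resize(b,None,fx=1.9,fy=1.9,interpolation=cv2.INTER_CUBIC)
o=np.zeros((480,435+b.shape[1],3),np.uint8);o[:,:435]=a;o[:b.shape[0],435:]=b;cv2.imwrite("pics/c12.png",o)
E
```

```text
clock: 36.35
tool_pos: [0.63, 0.1524, 0.0367]
orientation: [1.0, -0.019, 0.002, -0.0]
ft_force: [-13.9, -3.2, 30.8]
finger_gap: 0.0559
clock: 36.45
tool_pos: [0.63, 0.1524, 0.0368]
orientation: [1.0, -0.019, 0.002, 0.0]
ft_force: [-15.5, -3.1, 27.1]
finger_gap: 0.0558
[-13.65431663  -3.00424247  21.94927376] [-0.60454886  2.60461695 -0.01083148] [0.62999571 0.15240895 0.0367906 ]
```

View pics/c12.png

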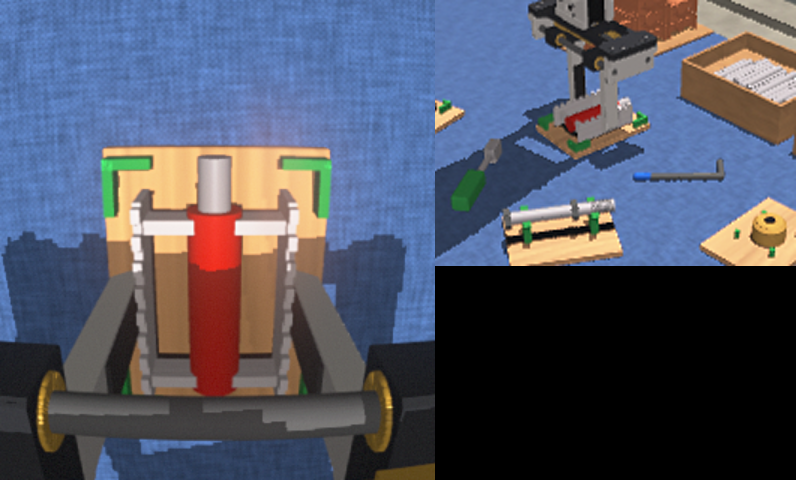

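The pedal is already seated: pushing down gave about 30 N and no motion. I'll relax the arm, then release.

```bash
python3 -m inch '{"jaw":[1,1,-0.5,-0.5,-0.5,-0.5,-0.6,-0.6,-0.6,-0.6],"offset":[[0,0,0],[0,0,0],[0,0,0],[0,0,0],[0,0,0],[0,0,0],[0,0,1.5],[0,0,3],[0,0,4],[0,0,3]],"turn":[[0,0,0],[0,0,0],[0,0,0],[0,0,0],[0,0,0],[0,0,0],[0,0,0],[0,0,0],[0,0,0],[0,0,0]]}'
python3 -m inch '{"jaw":[-0.6,-0.6,-0.6],"offset":[[-3,0,3],[-3,0,2],[0,0,0]],"turn":[[0,0,0],[0,0,0],[0,0,0]]}'
python3 - <<'E'
from h import *
st=read_state();print(st["tool_pos"],st["ft_force"])
im,st=save("wrist","w13")
look("wrist","pedal",.008,.032);look("wrist","pedal_nest",0,.008)
for t,z in(("cap",.018),("reflector",.015),("spindle",.036),("hex_key",.004),("driver",.01)):
    for c in("scene","side"):look(c,t,z,z)
a=im[:,:,::-1];s=snapshot("side")[:,:,::-1];sc=snapshot("scene")[:,:,::-1]
o=np.zeros((600,800,3),np.uint8);o[:330,:420]=cv2.resize(a[20:240,140:420],(420,330));o[:330,420:]=cv2.resize(s[130:320,100:400],(380,330));o[330:,:520]=cv2.resize(sc[165:305,80:480],(520,270));cv2.imwrite("pics/fin.png",o)
E
```

```text
clock: 37.55
tool_pos: [0.6278, 0.1519, 0.1535]
orientation: [1.0, -0.019, -0.002, 0.001]
ft_force: [0.1, -0.7, 0.5]
finger_gap: 0.0751
clock: 37.85
tool_pos: [0.5673, 0.152, 0.2134]
orientation: [1.0, -0.019, 0.003, -0.0]
ft_force: [1.5, 0.2, 0.2]
finger_gap: 0.0754
[0.56730291 0.15201851 0.21337602] [1.50326497 0.24176549 0.21911759]
pedal mark [([631.1, 152.4], 0.57)] rect [(array([636.3, 153.7]), 96.8, 56.8, -1.6, 0.62)]
pedal_nest mark [([626.1, 153.0], 0.78)] rect [(array([627.3, 153.1]), 120.8, 90.7, -2.2, 0.58)]
cap mark [([635.2, -156.8], 0.55)] rect [(array([ 625.6, -157. ]), 45.5, 36.1, 9.8, 0.74), (array([472. ,  -3.5]), 130.2, 91.1, -27.5, 0.2)]
cap mark [([614.8, -163.0], 0.54)] rect [(array([ 625.6, -152.1]), 61.5, 37.5, 42.0, 0.65)]
reflector mark [([462.2, 310.5], 0.84), ([469.6, 146.6], 0.69)] rect [(array([451.4, 312.7]), 94.2, 33.7, 16.2, 0.59), (array([440.6,  -7. ]), 133.8, 21.6, -26.8, 0.52)]
reflector mark [([445.4, 291.9], 0.59)] rect [(array([454. , 319.2]), 93.3, 44.8, 19.6, 0.76)]
spindle mark [([457.2, -4.6], 0.77), ([477.2, 304.7], 0.66)] rect [(array([460.2,  -5.6]), 130.8, 22.3, -27.0, 0.67)]
spindle mark [([462.4, -2.8], 0.6)] rect [(array([462.8,  -3.7]), 119.2, 31.6, -25.4, 0.73), (array([432.3, 266.5]), 121.9, 93.5, 16.1, 0.38)]
hex_key mark [([639.7, -7.1], 0.85)] rect [(array([640.7,  -7.8]), 109.0, 34.0, -23.3, 0.5)]
hex_key mark [([628.8, -9.8], 0.54)] rect [(array([638.3,  -5.2]), 107.2, 34.1, -26.9, 0.74)]
driver mark [([475.6, 144.6], 0.55)] rect [(array([454.9, 145.3]), 139.5, 31.6, 37.5, 0.61)]
driver mark [([449.6, 149.7], 0.9)] rect [(array([456. , 148.6]), 151.2, 30.7, 38.2, 0.73)]
```

View pics/fin.png

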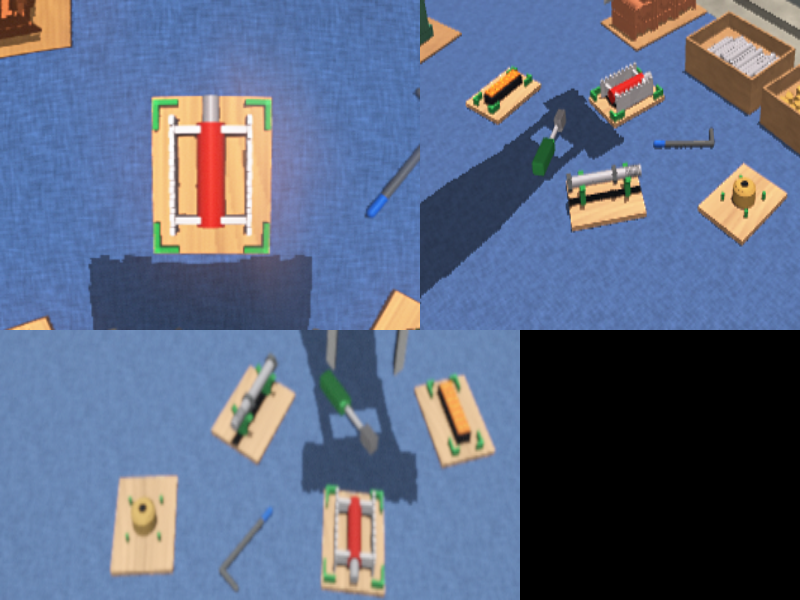

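All four parts sit inside their locators, both bystanders are where they were, and the arm is clear.

```bash
python3 -m inch '{"jaw":[-0.6,-0.6,-0.6],"offset":[[0,0,0],[0,0,0],[0,0,0]],"turn":[[0,0,0],[0,0,0],[0,0,0]]}'; python3 -c "
from cell import *
print(hand_in())"
```

```text
clock: 40.1
tool_pos: [0.5684, 0.1516, 0.2086]
orientation: [1.0, -0.02, 0.001, 0.0]
ft_force: [-0.0, 0.2, -0.7]
finger_gap: 0.075
the job is handed in; nothing more can be done
None
```

I set the reflector, cap, spindle and pedal on their boards in that order, lowering each one into place before releasing it. The job was handed in at about 40 s of the allowed 115 s, with the gripper clear of everything.

**Placement:** the wrist camera puts all four parts within about 1–2 mm and 1° of centre. The pedal and reflector lie flat inside their green corners, and the cap stands between its pegs. The spindle rests in both V-notches, one collar between the supports and the nut outside.

**Bystanders:** the hex key and the driver measure where they started, within measurement noise.

**Checks that were off:**
- **Scene and side cameras:** some of their final centre-point readings for the cap, reflector and driver were 10–25 mm off. They clashed with the outline measurements and the pictures, so I put that down to detection error.
- **Spindle nut end:** one rough reading was about 6 mm off. The tip and outline readings put the spindle within about 2 mm of centre.
- **Pedal:** I didn't notice at first that it had already seated, and briefly pressed it down with about 30 N at the wrist. I relaxed the arm before releasing, and it stayed in place.

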